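# Find the fullest tin of drawing pins by its weight

### The arm

A 7-joint arm with a two-finger parallel gripper is mounted at the origin on a cart in front of the work surface, level with it; the furniture and walls round the work are solid. World frame = base frame: x ahead of the robot, y to its left, z up, the work surface at z = 0. Lengths are in mm, angles in rad, forces in N, time in s.
With the tool pointing down it reaches from about 425 to 950 mm from the base axis. Payload 16.7 kg.
Tool frame: the origin (TCP) lies on the centre line of the jaws, within the pads' length; the fingertips stand 8 mm ahead of it and the grasp point (between the pads) lies 11 mm behind it (r.nose_length is the z of the fingertips in the tool frame, in mm); z points along the fingers, y is the line along which they close (so a half turn about z gives the same grasp; the last joint's range is limited). The gripper opens to 94 mm and grips with 3 to 60 N. Pads are 16 mm wide; open, the fingers measure 119 mm over their backs; the gripper's body (75 mm by 177 mm) begins 78 mm behind the grasp point.
Start: joints at [1.099, 0.426, 0.074, 1.606, -0.034, 1.111, -0.067], TCP at [214.094, -640.108, 213.467] pointing down, gripper open.
Joint ranges: [-2.85, 2.85], [-0.5, 2.14], [-1.23, 1.37], [0.21, 2.46], [-1.02, 4.16], [0.16, 2.05], [-2.73, 2.73]. Speed limits (rad/s): [1.89, 1.89, 2.39, 2.39, 3.01, 3.01, 3.01].

### API

Orientations are given as a rotation vector (axis times angle).
In Python, from plant import telemetry, vision, r gives the robot as it stands.
- The arm moves only by the tool step_arm, never from a script. Its argument "commands" is a list of rows, each a list of 6 numbers: the shift along the tool's x, y, z in mm, then the turn, a rotation vector about the tool's x, y, z in rad. In form: [[dx, dy, dz, wx, wy, wz], ...]. A call has 1 to 20 rows; each row is the pose to reach, as a shift and turn from the pose commanded when the call began, along the tool's axes at that moment; what a row does not reach only later rows make up. A row lasts 1/8 s, in which the tool goes at most 62.5 mm and 10.7 degrees, less where a joint would pass 70% of its speed; a pose out of reach is approached as far as the arm can. A call with a gripper value outside its range is refused whole. "fingers" is the opening, from -1 (shut) to 1 (fully open), so that 0 is half open, set as the call begins (left out, the last holds). The fingers move at their own pace and stop on an object; "grip_force" is the grip in N (left out, the last holds). Time passes only in rows, so rows that repeat a pose let the fingers close. It gives the time, the measured TCP pose, the force, the opening and the grip force at its end, in the units of the state.
- telemetry.sense(): the state, without advancing time (a new reading comes with each control period).
- vision.snapshot(name): name is "scene" or "top"; returns a dict with "pixels" (384x512x3 uint8, red, green, blue), "fx", "fy", "cx", "cy" (pixels), "rvec" (rotation vector, rad) and "tvec" (3), from world to camera coordinates, as OpenCV has them. Camera axes: x right, y down, z forward; pixel columns grow to the right and rows downward; lengths in mm; the calibration is good to about 2 mm. A picture is of the moment at which its call begins. There is no depth.
- r.sign_off(): hands the job in; it is judged then, once.
The state is a dict: "time_s": time; "joint_pos": joint angles; "joint_velocities": joint speeds; "joint_efforts": joint torques, N m; "tcp_pos": TCP position; "ee_rot": TCP orientation; "wrist_force": force on the tool from outside, world axes, zero at the start; "torque": the same for the moment, N m; "grip_width": opening from 0.0 (shut) to 1.0 (fully open); "grip_force": force on a finger pad.
Only numpy, scipy, OpenCV 4.12 (cv2) and the standard library are available. Lean on these libraries where they do the work, as an engineer would, in place of code of your own. Each camera call takes 0.05 s, during which the arm holds its last target. There are 200 camera calls.

### The job

One of the three identical closed tins of drawing pins is much fuller, and so heavier, than the other two: heft them to find out which. Stand the two lighter tins upright on the floor of the shallow wooden tray, where they wait to be refilled, and leave the other things on the desk as they are. Finish holding the heaviest tin up in the gripper, upright and still, about 15 cm or more clear of the desk, and do not put it down.

Things in the scene. Friction and masses are not known exactly. Their poses are not given: they have to be found in the camera images.
- tin_ash: one of three tins that look exactly alike: closed upright cylinder, green with two thin white bands and a bare metal lid that is fixed on, 52 mm in diameter, 70 mm tall. Origin: centre of its underside, z axis up. They differ only in weight: 0.15 to 0.70 kg with its contents, a loose load inside that may shift 4 mm sideways; the two lighter tins are under 0.39 kg, the heaviest over 0.57 kg. Which one is heaviest is drawn anew each time and cannot be seen
- tin_elm: one of three tins that look exactly alike: closed upright cylinder, green with two thin white bands and a bare metal lid that is fixed on, 52 mm in diameter, 70 mm tall. Origin: centre of its underside, z axis up. They differ only in weight: 0.15 to 0.70 kg with its contents, a loose load inside that may shift 4 mm sideways; the two lighter tins are under 0.39 kg, the heaviest over 0.57 kg. Which one is heaviest is drawn anew each time and cannot be seen
- tin_oak: one of three tins that look exactly alike: closed upright cylinder, green with two thin white bands and a bare metal lid that is fixed on, 52 mm in diameter, 70 mm tall. Origin: centre of its underside, z axis up. They differ only in weight: 0.15 to 0.70 kg with its contents, a loose load inside that may shift 4 mm sideways; the two lighter tins are under 0.39 kg, the heaviest over 0.57 kg. Which one is heaviest is drawn anew each time and cannot be seen
- tray: shallow open wooden tray with a cork floor, fixed to the desk, 142 mm along its x by 272 mm along its y, 20 mm high; walls and floor 5 mm thick (inside 132 x 262 mm, room for three tins side by side along y). Origin: centre of its underside, on the desk; floor top 5 mm above it
- stapler: black stapler, 36x148x49 mm. Origin: centre of its underside. A bystander: leave it where it is
- marker_pen: white marker with black cap lying down, 18x132x19 mm. Origin: centre of its underside. A bystander: leave it where it is
- eraser: white eraser in a blue sleeve, 23x56x13 mm. Origin: centre of its underside. A bystander: leave it where it is
- clear_tape: roll of clear tape lying flat, 98x99 mm, 50 mm high. Origin: centre of its underside. A bystander: leave it where it is
Not all that is in view belongs to the job. Leave any pink look-alike of the tin_elm alone. Leave any turquoise look-alike of the tin_oak alone.

How it is judged:
By the outcome, as a careful person would: the job done as asked, in the order asked, and still so for the second after the job is handed in, while the arm keeps its last pose, push and grip.
It also fails if it takes over 72 s, if anything falls off the work surface, if the arm or the gripper's body presses on something with over 40 N, if the wrist force passes 120 N, or if a joint passes its speed limit or range.

## Working session

There is one attempt and no reset: what is moved stays moved. The work goes in short steps, Python scripts to look and compute and a tool call to move; the robot and the scene stay as the last step left them, time stands still between calls to the robot, and variables do not carry over. Pictures are saved under pics/ and viewed, at most 10 in all, crops included, and the job is handed in when it is done.

Besides the shell and the picture viewer there is one more tool, called after "Emit:" by a JSON object that holds its "method" and its "body". step_arm: Moves the arm, as the interface text tells. Its arguments: {"type":"object","properties":{"commands":{"type":"array","items":{"type":"array","items":{"type":"number"}}},"fingers":{"type":"number"},"grip_force":{"type":"number"}},"required":["commands"]}

```bash
mkdir -p pics; cat > h.py <<'E'
import numpy as np, cv2
from scipy.spatial.transform import Rotation as R
def ray(s,u,v):
    Rm=R.from_rotvec(s["rvec"]).as_matrix(); t=np.array(s["tvec"]).ravel()
    d=Rm.T@np.array([(u-s["cx"])/s["fx"],(v-s["cy"])/s["fy"],1]); return -Rm.T@t,d
def onz(s,u,v,z):
    c,d=ray(s,u,v); return c+d*(z-c[2])/d[2]
def tri(s1,p1,s2,p2):
    c1,d1=ray(s1,*p1); c2,d2=ray(s2,*p2)
    k=np.linalg.lstsq(np.c_[d1,-d2],c2-c1,rcond=None)[0]
    a,b=c1+k[0]*d1,c2+k[1]*d2; return (a+b)/2,np.linalg.norm(a-b)
E
python3 - <<'E'
from plant import telemetry,vision,r
from h import *
import pickle
S={n:vision.snapshot(n) for n in("scene","top")}
pickle.dump(S,open("s.pkl","wb"))
for n,s in S.items():
    cv2.imwrite(f"pics/{n}.png",s["pixels"][:,:,::-1]); print(n,ray(s,s["cx"],s["cy"]),s["fx"])
t=telemetry.sense();print(t)
E
```

```text
scene (array([-222.02718259,  648.47946073, 1092.67119352]), array([ 0.55507624, -0.41511916, -0.72080958])) 465.3356138711288
top (array([ 432.23487078,   48.59545863, 1327.46942504]), array([ 0.09998881, -0.00718483, -0.99496262])) 461.49570897020453
{'time_s': 0.1, 'joint_pos': array([ 1.09853137,  0.42665344,  0.07387574,  1.60653048, -0.03408688,
        1.11080065, -0.06710577]), 'joint_velocities': array([ 0.00064362, -0.00262072,  0.00113591, -0.00207232,  0.00163005,
        0.00051162, -0.00187019]), 'joint_efforts': array([ 8.15789070e-03, -9.37462449e+01,  3.67686644e+00, -4.55036008e+01,
       -4.85544303e-02,  1.69381220e-02,  1.30722738e-04]), 'tcp_pos': array([ 213.93945831, -639.79783222,  212.8625348 ]), 'ee_rot': array([-3.09970114e+00, -5.04543414e-01,  4.38208297e-04]), 'wrist_force': array([0.32715374, 0.68990224, 0.15640985]), 'torque': array([0.03608426, 0.02404923, 0.00572544]), 'grip_force': 0.0, 'grip_width': 1.0015735072594414}
```

View pics/scene.png

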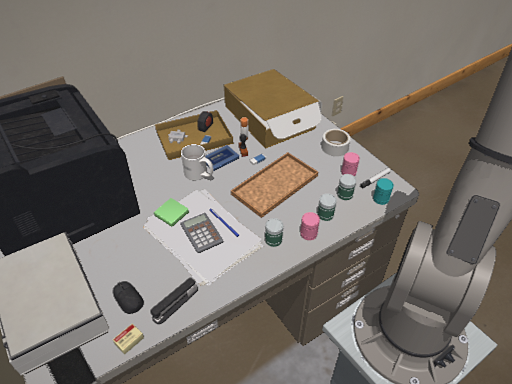

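View pics/top.png

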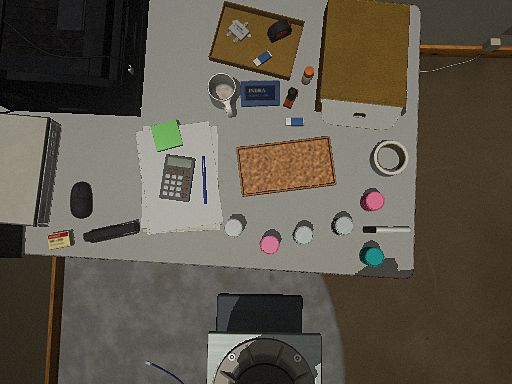

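Green tins are at scene (274,232), (327,207) and (346,187), which are top (234,226), (303,234) and (343,224). The look-alikes to leave alone are pink at top (270,243) and (373,201), and turquoise at (373,257). The tray is the cork one at top (287,166), not the wooden box of oddments at (257,40). I'll confirm this in one enlarged crop.

```bash
python3 - <<'E'
from h import *
import pickle
S=pickle.load(open("s.pkl","rb"))
a=S["scene"]["pixels"][140:260,220:420,::-1]; b=S["top"]["pixels"][190:270,210:410,::-1]
cv2.imwrite("pics/crop.png",np.vstack([cv2.resize(x,None,fx=3,fy=3,interpolation=cv2.INTER_CUBIC)[:] for x in(a[:115],b)]))
s=S["top"]; t=S["scene"]
# tray: cork mask
for n,q in S.items():
    hsv=cv2.cvtColor(q["pixels"],cv2.COLOR_RGB2HSV)
    m=cv2.inRange(hsv,(5,90,60),(20,255,255)); m=cv2.morphologyEx(m,cv2.MORPH_CLOSE,np.ones((5,5)))
    c=[x for x in cv2.findContours(m,0,2)[0] if cv2.contourArea(x)>1500]
    for x in c:
        rr=cv2.minAreaRect(x); bx=cv2.approxPolyDP(x,6,True)[:,0]
        if n=="top": bx=cv2.boxPoints(rr)
        print(n,rr,[onz(q,*p,20).round() .tolist()for p in bx],bx.tolist())
    g=cv2.inRange(hsv,(60,80,20),(88,255,200))
    for x in cv2.findContours(g,0,2)[0]:
        if cv2.contourArea(x)>12: print(n,"green",cv2.boundingRect(x),cv2.contourArea(x))
# lids: bright grey ellipses near guesses
    gs=[(234,226),(303,234),(343,224)] if n=="top" else [(274,226),(327,201),(346,181)]
    gray=cv2.cvtColor(q["pixels"],cv2.COLOR_RGB2GRAY)
    for u,v in gs: print(n,u,v,gray[v,u-14:u+15].tolist(),gray[v-14:v+15,u].tolist())
E
```

```text
scene ((274.0727233886719, 182.59841918945312), (39.71931076049805, 82.83015441894531), 53.530765533447266) [[576.0, -196.0, 20.0], [711.0, -175.0, 20.0], [657.0, 98.0, 20.0], [524.0, 74.0, 20.0]] [[317, 171], [287, 152], [231, 194], [262, 216]]
scene ((194.32354736328125, 133.79412841796875), (37.593021392822266, 72.0330810546875), 75.96376037597656) [[1058.0, -107.0, 20.0], [980.0, -4.0, 20.0], [1012.0, 10.0, 20.0], [1084.0, -38.0, 20.0], [1122.0, 122.0, 20.0], [927.0, 178.0, 20.0], [951.0, 72.0, 20.0], [887.0, 49.0, 20.0], [863.0, -49.0, 20.0]] [[217, 111], [205, 131], [197, 128], [198, 114], [156, 124], [168, 158], [191, 143], [206, 150], [233, 143]]
scene ((272.666259765625, 105.21314239501953), (74.09437561035156, 87.5566635131836), 68.74949645996094) [[1170.0, -472.0, 20.0], [1192.0, -229.0, 20.0], [1065.0, -154.0, 20.0], [778.0, -129.0, 20.0], [761.0, -349.0, 20.0], [772.0, -215.0, 20.0], [872.0, -195.0, 20.0], [907.0, -230.0, 20.0], [880.0, -469.0, 20.0]] [[274, 69], [224, 85], [226, 106], [265, 147], [315, 127], [285, 139], [264, 127], [266, 119], [318, 101]]
scene ((428.20
[... 2867 characters left out ...]
75, 144, 183, 177, 170, 174, 174, 175, 179, 178, 173, 177, 178, 182, 174, 176, 172, 185, 122, 95, 140, 142, 135]
top 303 234 [141, 139, 152, 35, 56, 82, 128, 181, 170, 172, 175, 174, 176, 170, 166, 167, 167, 171, 166, 171, 168, 172, 176, 142, 140, 146, 140, 140, 141] [52, 64, 69, 64, 65, 49, 153, 139, 177, 173, 175, 175, 169, 170, 166, 173, 170, 171, 166, 169, 166, 170, 172, 177, 134, 129, 139, 139, 144]
top 343 224 [139, 157, 69, 4, 59, 33, 124, 160, 173, 169, 164, 160, 164, 164, 160, 163, 165, 166, 166, 164, 161, 164, 171, 173, 124, 135, 139, 138, 144] [148, 58, 65, 68, 64, 65, 102, 161, 168, 167, 161, 162, 161, 166, 160, 163, 166, 161, 160, 166, 174, 172, 169, 169, 82, 112, 140, 138, 137]
```

View pics/crop.png

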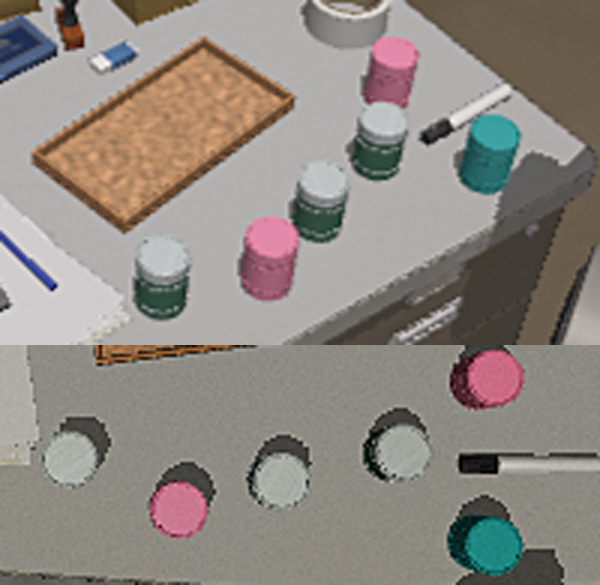

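The crop confirms it: three green tins with metal lids, two pink and one turquoise look-alike, and the cork tray. Next I get lid centres and tray corners from both views.

```bash
python3 - <<'E'
from h import *
import pickle
S=pickle.load(open("s.pkl","rb"))
G={"top":[(234,226),(303,234),(343,224)],"scene":[(274,226),(327,201),(346,181)]}
C={}
for n,q in S.items():
    gray=cv2.cvtColor(q["pixels"],cv2.COLOR_RGB2GRAY); m=(gray>(156 if n=="top" else 186)).astype(np.uint8)
    m=cv2.morphologyEx(m,cv2.MORPH_OPEN,np.ones((3,3)))
    k,l,st,ce=cv2.connectedComponentsWithStats(m)
    for u,v in G[n]:
        i=l[v,u]; C.setdefault(n,[]).append(ce[i]); print(n,st[i],ce[i].round(1))
for a,b in zip(C["top"],C["scene"]):
    p,e=tri(S["top"],a,S["scene"],b); print(p.round(1),round(e,1),onz(S["top"],*a,70).round(1),onz(S["scene"],*b,70).round(1))
A=[(235.6,147),(330,135.2),(336.2,184.2),(241.8,196)];B=[(231,194),(287,152),(317,171),(262,216)]
B=[B[0],B[1],B[2],B[3]]
P=[]
for a,b in zip(A,B):
    p,e=tri(S["top"],a,S["scene"],b);P.append(p);print("tray",p.round(1),round(e,1))
print(np.mean(P,0))
E
```

```text
scene [267 219  14  13 144] [273.7 224.9]
scene [322 194  13  12 124] [327.6 199.5]
scene [341 174  14  11 115] [347.6 179.3]
top [225 220  16  16 207] [232.6 227.7]
top [296 228  16  15 201] [303.6 235. ]
top [337 218  16  16 205] [344.3 225.5]
[442.3  93.8  69.4] 0.6 [442.5  94.   70. ] [441.8  93.9  70. ]
[426.  -99.1  70.1] 0.8 [426.3 -98.9  70. ] [425.8 -99.6  70. ]
[ 453.7 -209.5   70.5] 0.9 [ 454.  -209.3   70. ] [ 453.8 -210.3   70. ]
tray [675.   90.8   0.9] 6.5
tray [ 714.9 -179.1   15.8] 0.9
tray [ 572.7 -194.8   23.6] 3.2
tray [532.2  70.3  10. ] 4.7
[623.67630791 -53.20018984  12.57011975]
```

Emit:
{"method": "step_arm", "body": {"commands": [[36.4,-33.2,1,0,0,-0.125],[72.8,-66.4,2,0,0,-0.25],[109.2,-99.6,3,0,0,-0.375],[145.6,-132.8,4,0,0,-0.5],[182,-166,5,0,0,-0.625],[218.4,-199,6,0,0,-0.75],[254.8,-232,7,0,0,-0.875],[291.2,-265,8,0,0,-1.0],[327.6,-298.5,9,0,0,-1.125],[364,-331.7,10,0,0,-1.248],[364,-331.7,10,0,0,-1.248],[364,-331.7,10,0,0,-1.248]], "fingers": 1, "grip_force": 30}}

```text
time_s: 1.6
tcp_pos: [453.7, -210.6, 203.3]
ee_rot: [-2.223, -2.22, 0.001]
wrist_force: [0.7, -0.9, 0.7]
grip_width: 0.996
grip_force: 0.0
```

Emit:
{"method": "step_arm", "body": {"commands": [[0,0,40,0,0,0],[0,0,80,0,0,0],[0,0,115,0,0,0],[0,0,145,0,0,0],[0,0,167,0,0,0],[0,0,167,0,0,0],[0,0,167,0,0,0]]}}

```text
time_s: 2.48
tcp_pos: [454.2, -210.9, 37.2]
ee_rot: [2.223, 2.219, 0.0]
wrist_force: [0.1, 0.6, 0.4]
grip_width: 1.0
grip_force: 0.0
```

Emit:
{"method": "step_arm", "body": {"commands": [[0,0,0,0,0,0],[0,0,0,0,0,0],[0,0,0,0,0,0],[0,0,0,0,0,0],[0,0,0,0,0,0],[0,0,0,0,0,0],[0,0,0,0,0,0],[0,0,0,0,0,0]], "fingers": -1, "grip_force": 30}}

```text
time_s: 3.48
tcp_pos: [454.3, -210.1, 36.6]
ee_rot: [2.221, 2.221, 0.0]
wrist_force: [1.5, 0.5, 3.8]
grip_width: 0.559
grip_force: 30.0
```

Emit:
{"method": "step_arm", "body": {"commands": [[0,0,-5,0,0,0],[0,0,-20,0,0,0],[0,0,-40,0,0,0],[0,0,-60,0,0,0],[0,0,-60,0,0,0],[0,0,-60,0,0,0],[0,0,-60,0,0,0],[0,0,-60,0,0,0]]}}

```text
time_s: 4.47
tcp_pos: [453.8, -209.9, 96.0]
ee_rot: [-2.221, -2.221, 0.0]
wrist_force: [-0.0, -0.4, -2.7]
grip_width: 0.56
grip_force: 30.0
```

Emit:
{"method": "step_arm", "body": {"commands": [[0,0,0,0,0,0],[0,0,0,0,0,0]]}}

```text
time_s: 4.72
tcp_pos: [454.1, -210.0, 96.4]
ee_rot: [-2.221, -2.221, 0.0]
wrist_force: [-0.3, 0.9, -2.6]
grip_width: 0.556
grip_force: 30.0
```

About 2.7 N, so this one is light (0.27 kg). It goes to the −y end of the tray.

Emit:
{"method": "step_arm", "body": {"commands": [[5,10,0,0,0,0],[16,32,0,0,0,0],[30,60,0,0,0,0],[44,90,0,0,0,0],[58,120,0,0,0,0],[72,147,0,0,0,0],[83,169,0,0,0,0],[88,179,0,0,0,0],[88,179,0,0,0,0],[88,179,20,0,0,0],[88,179,35,0,0,0],[88,179,45,0,0,0],[88,179,50,0,0,0],[88,179,52,0,0,0],[88,179,52,0,0,0],[88,179,52,0,0,0]]}}

```text
time_s: 6.72
tcp_pos: [633.4, -122.1, 44.9]
ee_rot: [2.221, 2.221, 0.001]
wrist_force: [-0.4, -0.0, -3.8]
grip_width: 0.557
grip_force: 30.0
```

```bash
python3 - <<'E'
from plant import telemetry,vision
from h import *
t=telemetry.sense();print(t["tcp_pos"],t["wrist_force"])
s=vision.snapshot("scene");p=vision.snapshot("top")
a=s["pixels"][130:260,200:400,::-1];b=p["pixels"][110:240,210:410,::-1]
cv2.imwrite("pics/c2.png",np.vstack([cv2.resize(x,None,fx=2.3,fy=2.3,interpolation=2) for x in(a,b)]))
E
```

```text
[ 633.3793925  -122.14326851   44.9179491 ] [-0.38717887 -0.01897075 -3.80709456]
```

View pics/c2.png

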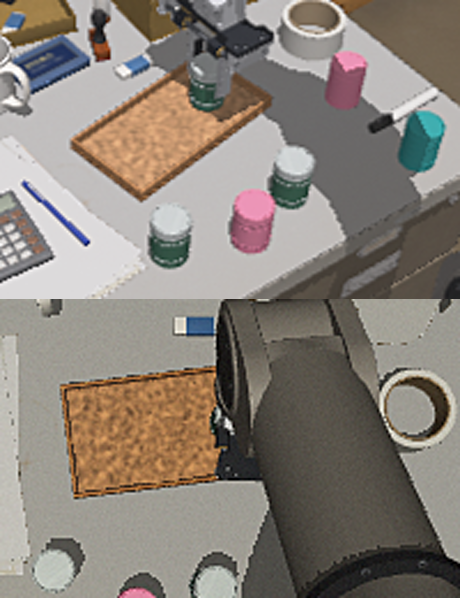

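The tin is in the gripper over the tray interior (crop pixel ~(207,85)) and all bystanders are unmoved. I lower the last millimetres.

Emit:
{"method": "step_arm", "body": {"commands": [[0,0,1,0,0,0],[0,0,2,0,0,0],[0,0,2,0,0,0],[0,0,2,0,0,0]]}}

```text
time_s: 7.32
tcp_pos: [633.1, -122.1, 42.5]
ee_rot: [-2.221, -2.221, -0.0]
wrist_force: [-0.3, -0.9, -3.2]
grip_width: 0.556
grip_force: 30.0
```

Emit:
{"method": "step_arm", "body": {"commands": [[0,0,1,0,0,0],[0,0,1,0,0,0],[0,0,1,0,0,0]]}}

```text
time_s: 7.7
tcp_pos: [633.2, -122.1, 41.7]
ee_rot: [2.222, 2.221, 0.0]
wrist_force: [-0.4, -0.5, 1.6]
grip_width: 0.556
grip_force: 30.0
```

Emit:
{"method": "step_arm", "body": {"commands": [[0,0,0,0,0,0],[0,0,0,0,0,0],[0,0,0,0,0,0],[0,0,0,0,0,0],[0,0,0,0,0,0],[0,0,-15,0,0,0],[0,0,-50,0,0,0],[0,0,-90,0,0,0],[0,0,-120,0,0,0],[4,-30,-120,0,0,0],[8,-70,-120,0,0,0],[12,-110,-120,0,0,0],[16,-150,-120,0,0,0],[20,-185,-120,0,0,0],[23,-207,-120,0,0,0],[23,-207,-120,0,0,0],[23,-207,-120,0,0,0]], "fingers": 1}}

```text
time_s: 9.82
tcp_pos: [427.1, -99.2, 162.3]
ee_rot: [2.221, 2.221, 0.001]
wrist_force: [-0.1, 0.2, 1.3]
grip_width: 0.998
grip_force: 0.0
```

Emit:
{"method": "step_arm", "body": {"commands": [[0,0,35,0,0,0],[0,0,70,0,0,0],[0,0,100,0,0,0],[0,0,118,0,0,0],[0,0,125,0,0,0],[0,0,125,0,0,0],[0,0,125,0,0,0]]}}

```text
time_s: 10.7
tcp_pos: [426.8, -99.2, 37.2]
ee_rot: [2.221, 2.221, 0.001]
wrist_force: [-0.3, 0.9, -0.1]
grip_width: 0.999
grip_force: 0.0
```

Emit:
{"method": "step_arm", "body": {"commands": [[0,0,0,0,0,0],[0,0,0,0,0,0],[0,0,0,0,0,0],[0,0,0,0,0,0],[0,0,0,0,0,0],[0,0,0,0,0,0],[0,0,0,0,0,0]], "fingers": -1}}

```text
time_s: 11.58
tcp_pos: [426.4, -99.1, 36.6]
ee_rot: [2.221, 2.221, 0.001]
wrist_force: [2.2, -0.5, 1.0]
grip_width: 0.548
grip_force: 30.0
```

Emit:
{"method": "step_arm", "body": {"commands": [[0,0,-5,0,0,0],[0,0,-20,0,0,0],[0,0,-40,0,0,0],[0,0,-60,0,0,0],[0,0,-60,0,0,0],[0,0,-60,0,0,0],[0,0,-60,0,0,0],[0,0,-60,0,0,0]]}}

```text
time_s: 12.58
tcp_pos: [425.8, -98.9, 96.0]
ee_rot: [-2.221, -2.221, 0.001]
wrist_force: [-1.0, 0.3, -7.5]
grip_width: 0.553
grip_force: 30.0
```

Emit:
{"method": "step_arm", "body": {"commands": [[0,0,0,0,0,0],[0,0,0,0,0,0]]}}

```text
time_s: 12.82
tcp_pos: [426.0, -99.0, 96.4]
ee_rot: [-2.221, -2.221, 0.0]
wrist_force: [-0.1, 0.1, -6.9]
grip_width: 0.55
grip_force: 30.0
```

About 7 N, so this is the heaviest. I set it back where it stood and take the remaining tin at (442,94).

Emit:
{"method": "step_arm", "body": {"commands": [[0,0,20,0,0,0],[0,0,40,0,0,0],[0,0,52,0,0,0],[0,0,57,0,0,0],[0,0,58.5,0,0,0],[0,0,59.5,0,0,0],[0,0,60,0,0,0],[0,0,60,0,0,0]]}}

```text
time_s: 13.82
tcp_pos: [426.2, -99.1, 36.7]
ee_rot: [2.221, 2.221, 0.0]
wrist_force: [-0.6, 0.1, -6.2]
grip_width: 0.547
grip_force: 30.0
```

Emit:
{"method": "step_arm", "body": {"commands": [[0,0,0,0,0,0],[0,0,0,0,0,0],[0,0,0,0,0,0],[0,0,0,0,0,0],[0,0,0,0,0,0],[0,0,-15,0,0,0],[0,0,-50,0,0,0],[0,0,-90,0,0,0],[0,0,-125,0,0,0],[30,3,-125,0,0,0],[70,6,-125,0,0,0],[110,10,-125,0,0,0],[150,13,-125,0,0,0],[180,15,-125,0,0,0],[193,16,-125,0,0,0],[193,16,-125,0,0,0],[193,16,-125,0,0,0]], "fingers": 1}}

```text
time_s: 15.95
tcp_pos: [442.1, 92.7, 161.6]
ee_rot: [2.223, 2.22, -0.001]
wrist_force: [-0.6, -0.8, 0.5]
grip_width: 1.003
grip_force: 0.0
```

Emit:
{"method": "step_arm", "body": {"commands": [[0,0,35,0,0,0],[0,0,70,0,0,0],[0,0,100,0,0,0],[0,0,118,0,0,0],[0,0,125,0,0,0],[0,0,125,0,0,0],[0,0,125,0,0,0]]}}

```text
time_s: 16.82
tcp_pos: [442.6, 93.8, 37.2]
ee_rot: [2.222, 2.22, 0.001]
wrist_force: [0.3, 0.1, -0.4]
grip_width: 1.001
grip_force: 0.0
```

Emit:
{"method": "step_arm", "body": {"commands": [[0,0,0,0,0,0],[0,0,0,0,0,0],[0,0,0,0,0,0],[0,0,0,0,0,0],[0,0,0,0,0,0],[0,0,0,0,0,0],[0,0,0,0,0,0]], "fingers": -1}}

```text
time_s: 17.7
tcp_pos: [442.3, 94.0, 36.6]
ee_rot: [2.222, 2.221, 0.001]
wrist_force: [1.4, 0.5, 0.3]
grip_width: 0.555
grip_force: 30.0
```

Emit:
{"method": "step_arm", "body": {"commands": [[0,0,-5,0,0,0],[0,0,-20,0,0,0],[0,0,-40,0,0,0],[0,0,-60,0,0,0],[0,0,-60,0,0,0],[0,0,-60,0,0,0],[0,0,-60,0,0,0],[0,0,-60,0,0,0]]}}

```text
time_s: 18.7
tcp_pos: [441.8, 94.0, 96.0]
ee_rot: [-2.221, -2.221, 0.001]
wrist_force: [-0.8, 0.0, -3.4]
grip_width: 0.556
grip_force: 30.0
```

Emit:
{"method": "step_arm", "body": {"commands": [[0,0,0,0,0,0],[0,0,0,0,0,0]]}}

```text
time_s: 18.95
tcp_pos: [442.0, 94.0, 96.4]
ee_rot: [-2.221, -2.221, 0.0]
wrist_force: [1.0, -0.4, -3.8]
grip_width: 0.557
grip_force: 30.0
```

About 3.6 N, so light. It goes to the +y half of the tray.

Emit:
{"method": "step_arm", "body": {"commands": [[-5,10,0,0,0,0],[-14,30,0,0,0,0],[-26,57,0,0,0,0],[-39,86,0,0,0,0],[-52,114,0,0,0,0],[-64,140,0,0,0,0],[-73,161,0,0,0,0],[-78,171,0,0,0,0],[-78,171,0,0,0,0],[-78,171,20,0,0,0],[-78,171,35,0,0,0],[-78,171,45,0,0,0],[-78,171,50,0,0,0],[-78,171,52,0,0,0],[-78,171,53,0,0,0],[-78,171,54,0,0,0],[-78,171,54,0,0,0],[-78,171,54,0,0,0]]}}

```text
time_s: 21.2
tcp_pos: [613.2, 15.9, 42.7]
ee_rot: [2.221, 2.221, 0.0]
wrist_force: [-0.9, 0.6, -3.7]
grip_width: 0.556
grip_force: 30.0
```

Emit:
{"method": "step_arm", "body": {"commands": [[0,0,1,0,0,0],[0,0,1,0,0,0],[0,0,1,0,0,0]]}}

```text
time_s: 21.58
tcp_pos: [613.2, 15.9, 41.6]
ee_rot: [2.221, 2.221, 0.0]
wrist_force: [0.4, 0.3, -0.8]
grip_width: 0.554
grip_force: 30.0
```

Emit:
{"method": "step_arm", "body": {"commands": [[0,0,0,0,0,0],[0,0,0,0,0,0],[0,0,0,0,0,0],[0,0,0,0,0,0],[0,0,0,0,0,0],[0,0,-15,0,0,0],[0,0,-50,0,0,0],[0,0,-90,0,0,0],[0,0,-120,0,0,0],[-18,-30,-120,0,0,0],[-40,-65,-120,0,0,0],[-62,-100,-120,0,0,0],[-83,-135,-120,0,0,0],[-103,-167,-120,0,0,0],[-115,-187,-120,0,0,0],[-115,-187,-120,0,0,0],[-115,-187,-120,0,0,0]], "fingers": 1}}

```text
time_s: 23.7
tcp_pos: [426.9, -98.8, 162.2]
ee_rot: [2.22, 2.221, 0.001]
wrist_force: [-0.1, 0.6, 0.3]
grip_width: 0.997
grip_force: 0.0
```

Emit:
{"method": "step_arm", "body": {"commands": [[0,0,35,0,0,0],[0,0,70,0,0,0],[0,0,100,0,0,0],[0,0,118,0,0,0],[0,0,125,0,0,0],[0,0,125,0,0,0],[0,0,125,0,0,0]]}}

```text
time_s: 24.58
tcp_pos: [426.8, -99.0, 37.2]
ee_rot: [2.221, 2.221, 0.001]
wrist_force: [-0.3, -0.8, -0.3]
grip_width: 1.003
grip_force: 0.0
```

Emit:
{"method": "step_arm", "body": {"commands": [[0,0,0,0,0,0],[0,0,0,0,0,0],[0,0,0,0,0,0],[0,0,0,0,0,0],[0,0,0,0,0,0],[0,0,0,0,0,0],[0,0,0,0,0,0]], "fingers": -1, "grip_force": 35}}

```text
time_s: 25.45
tcp_pos: [426.2, -99.1, 36.5]
ee_rot: [2.221, 2.221, 0.0]
wrist_force: [0.0, -0.7, 1.0]
grip_width: 0.549
grip_force: 35.0
```

Emit:
{"method": "step_arm", "body": {"commands": [[0,0,-5,0,0,0],[0,0,-20,0,0,0],[0,0,-45,0,0,0],[0,0,-75,0,0,0],[0,0,-105,0,0,0],[0,0,-135,0,0,0],[0,0,-165,0,0,0],[0,0,-190,0,0,0],[0,0,-205,0,0,0],[0,0,-210,0,0,0],[0,0,-210,0,0,0],[0,0,-210,0,0,0],[0,0,-210,0,0,0],[0,0,-210,0,0,0]]}}

```text
time_s: 27.2
tcp_pos: [426.0, -99.0, 246.2]
ee_rot: [-2.221, -2.221, 0.0]
wrist_force: [-0.2, -0.3, -6.2]
grip_width: 0.551
grip_force: 35.0
```

```bash
python3 - <<'E'
from plant import telemetry,vision
from h import *
t=telemetry.sense();print(t["tcp_pos"],t["wrist_force"])
s=vision.snapshot("scene");p=vision.snapshot("top")
a=s["pixels"][80:260,180:430,::-1];b=p["pixels"][100:270,200:450,::-1]
cv2.imwrite("pics/c3.png",np.vstack([cv2.resize(x,None,fx=1.7,fy=1.7,interpolation=2) for x in(a,b)]))
E
```

```text
[426.00901995 -99.01299595 246.18912197] [-0.19086706 -0.31616096 -6.24947346]
```

View pics/c3.png

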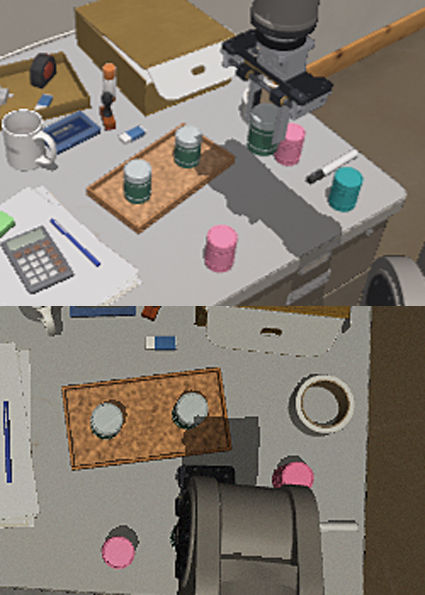

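Both light tins stand upright in the tray (crop pixels (137,182) and (188,147)). The heavy tin is held upright about 210 mm above the desk and the bystanders are untouched, so I hand in.

```bash
python3 -c "
from plant import r
print(r.sign_off())"
```

```text
the job is handed in; nothing more can be done
None
```

The job is handed in: the two lighter tins (about 2.7 N and 3.6 N) stand upright in the tray, the heaviest (about 6–7 N) is held upright about 21 cm above the desk, and the bystanders looked unmoved in the last picture.

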